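Seat the V-groove cradle on the test stand's pins and load two battery cells

ROBOT

A 6-joint arm with a two-finger parallel gripper is mounted at the origin on a cart in front of the work surface, level with it; the furniture and walls round the work are solid. World frame = base frame: x ahead of the robot, y to its left, z up, the work surface at z = 0. Lengths are in mm, angles in rad, forces in N, time in s.
With the tool pointing down it reaches from about 300 to 950 mm from the base axis. Payload 3.1 kg.
Tool frame: the origin (TCP) lies midway between the tips of the shut fingers; the grasp point (between the pads) lies 19 mm behind it (grip_depth is the distance from the TCP to the grasp point, in mm); z points along the fingers, y is the line along which they close (so a half turn about z gives the same grasp; the last joint's range is limited). The gripper opens to 85 mm and grips with 20 to 120 N. Pads are 22 mm wide; open, the fingers measure 114 mm over their backs; the gripper's body (76 mm by 85 mm) begins 54 mm behind the grasp point. The pads swing forward as they close: fully open they stand 13 mm farther back than shut.
Start: joints at [-1.38, 0.308, 1.634, -0, 1.2, -0.07], TCP at [161.131, -603.878, 231.272] pointing down, gripper open.
Joint ranges: [-3.06, 3.06], [-0.79, 1.96], [0.05, 2.63], [-1.19, 4.34], [0.05, 2.64], [-2.94, 2.94]. Speed limits (rad/s): [2.79, 2.79, 3.14, 3.14, 3.14, 3.14].

INTERFACE

Orientations are given as [roll, pitch, yaw] about the fixed x, y, z axes, in that order (R = Rz(yaw) Ry(pitch) Rx(roll)).
In Python, from workcell import state, snapshot, camera_info, finish_job, grip_depth gives the robot as it stands. The module is installed in compiled form; this text tells all that it offers.
- The arm moves only by the tool step_arm, never from a script. Its argument "steps" is a list of rows, each a list of 3 entries, a list of its own where there are three numbers: the opening, from 0 (shut) to 1 (fully open), then the shift along the world's x, y, z in m, then the turn about the world's z in rad. In form: [[claw, [x, y, z], twist], ...]. A call has 1 to 8 rows; each row is the pose to reach, as a shift and turn from the pose commanded when the call began; what a row does not reach only later rows make up. A row lasts 1/12 s, in which the tool goes at most 41.7 mm and 7.16 degrees, less where a joint would pass 70% of its speed; a pose out of reach is approached as far as the arm can. A call with a gripper value outside its range is refused whole. The fingers move at their own pace and stop on an object; the grip force is fixed at half the most. Time passes only in rows, so rows that repeat a pose let the fingers close. It gives the time, the measured TCP pose, the force, the opening and the grip force at its end, in the units of the state.
- state(): the state, without advancing time (a new reading comes with each control period).
- snapshot(name): name is "scene" or "side" or "wrist"; returns the picture (480x640x3 uint8, red, green, blue); there is no depth.
- camera_info(name): a dict with "mtx" (3x3 intrinsics, pixels), "R" (3x3) and "t" (3): a world point X has camera coordinates R X + t. Camera axes: x right, y down, z forward; pixel columns grow to the right and rows downward; lengths in mm; the calibration is good to about 2 mm. The wrist camera is an equidistant fisheye: a pixel r from the principal point sees the ray r / f radians off the axis. A picture is of the moment at which its call begins: read the wrist's pose just before it. camera_info takes no time and is no camera call; for the wrist camera it gives the pose at the moment of the call.
- finish_job(): hands the job in; it is judged then, once.
The state is a dict: "clock": time; "q": joint angles; "dq": joint speeds; "joint_torque": joint torques, N m; "ee_pos": TCP position; "tcp_rot": TCP orientation; "contact_force": force on the tool from outside, world axes, zero at the start; "moment": the same for the moment, N m; "width": opening from 0.0 (shut) to 1.0 (fully open); "grip_force": force on a finger pad.
Only numpy, scipy, OpenCV 4.12 (cv2) and the standard library are available. Lean on these libraries where they do the work, as an engineer would, in place of code of your own. Each camera call takes 0.05 s, during which the arm holds its last target. There are 200 camera calls.

TASK

Set up the two tubular battery test cells for wiring. First lower the blue V-groove cradle, grooves up, over both locating pins of the test stand until it sits flat on the base plate; then lay one cell in each V-groove, crosswise to the cradle, with its two black nuts hanging clear on either side. Leave the other things on the bench where they are.

Things in the scene. Friction and masses are not known exactly. Their poses are not given: they have to be found in the camera images.
- test_stand: Test stand, fixed: dark grey base plate, x -51 to +95 mm, y -116 to +116 mm, its top 12 mm above the bench, two upright steel locating pins on its y axis and, at x +67 to +85 mm, a grey terminal strip with red and black binding posts, up to 45 mm above the bench. Origin: on the bench, half-way between the pins. z up.
- pin_1 (a point): Foot of the locating pin at y +70 mm of the stand, on its axis, at the top face of the base plate (12 mm above the bench). Pin: steel, 8 mm diameter, 18 mm tall above this point, the last 8 mm tapering to a 3 mm nose.
- pin_2 (a point): Foot of the other, equal pin, at y -70 mm of the stand.
- cradle_mid (a point): Centre (half-way up) of the loose blue V-groove cradle: a block 44 mm (its x) by 172 mm (its y) by 22 mm (z, up), 0.2 to 0.3 kg, lying on the bench grooves up, with a hole near each end and two V-grooves across its top. Between the grooves is a solid land 51 mm long; grip its 44 mm width there. It is the same either way round.
- hole_1 (a point): Centre of the cradle's hole at its y +70 mm, at the underside (11 mm below cradle_mid). A vertical through-hole, 10 mm diameter. With the cradle home this point coincides with a pin's foot.
- hole_2 (a point): Centre of the equal hole at y -70 mm of the cradle, at its underside.
- groove_1 (a point): Where a cell's centre lies when cradled in the groove at y +38 mm of the cradle: half-way across it, 5.9 mm above its top face (27.9 mm above its underside). The groove is a 90-degree V, 25 mm wide at the top, 12.5 mm deep, and runs along the cradle's x. Axes as the cradle's.
- groove_2 (a point): The same for the equal groove at y -38 mm of the cradle.
- cell_a_mid (a point): Centre of a tubular battery test cell lying on the bench (centre 14 mm up), 0.09 to 0.19 kg; the two are alike. Long axis x: round steel body 26 mm in diameter, bare for 54 mm (grip it there, across), then at each end a black hex nut (28 mm across flats, 16 mm long) and a 6 mm brass rod to x 54 mm. The nuts straddle the 44 mm cradle with 5 mm to spare each side. Flats keep it from rolling; any way round will do.
- cell_b_mid (a point): Centre of a tubular battery test cell lying on the bench (centre 14 mm up), 0.09 to 0.19 kg; the two are alike. Long axis x: round steel body 26 mm in diameter, bare for 54 mm (grip it there, across), then at each end a black hex nut (28 mm across flats, 16 mm long) and a 6 mm brass rod to x 54 mm. The nuts straddle the 44 mm cradle with 5 mm to spare each side. Flats keep it from rolling; any way round will do.
- retort_stand: Fixed retort stand with clamps at the right of the work, an obstacle: black base, clamps and a rod, the rod reaching 0.26 m above the bench, all within 0.16 m of its origin, which is on the bench. A hand swinging across from the right must pass nearer the robot or above it. To be left alone.
- logger: light grey data logger, a flat box 152x54x18 mm; a bystander, origin at its underside. To be left alone.
- marker_blue: blue marker pen, 12x135x13 mm; a bystander, origin at its underside. To be left alone.
- beaker_pe: small white plastic beaker, 48x51x47 mm; a bystander, origin at its underside. To be left alone.
- croc_1: green crocodile clip, 13x74x14 mm; a bystander, origin at its underside. To be left alone.
- croc_2: green crocodile clip, 13x74x14 mm; a bystander, origin at its underside. To be left alone.
- tweezers: steel tweezers, 17x125x10 mm; a bystander, origin at its underside. To be left alone.
There are look-alikes about, which are no part of the job. What is shaped like the part that bears cell_a_mid but orange is not meant.

How it is judged (in metres and radians):
On the way, in this order (a step that is already met when the one before it is completed fails the run):
1. the cradle, still empty, is down over both pins and flat on the base plate (((distance between hole_1 and pin_1 below 0.003 m and distance between hole_2 and pin_2 below 0.003 m) or (distance between hole_1 and pin_2 below 0.003 m and distance between hole_2 and pin_1 below 0.003 m))), for 0.2 s.
2. with the cradle home, one cell lies cradled in a groove (((distance between hole_1 and pin_1 below 0.003 m and distance between hole_2 and pin_2 below 0.003 m) or (distance between hole_1 and pin_2 below 0.003 m and distance between hole_2 and pin_1 below 0.003 m)) and ((distance between cell_a_mid and groove_1 below 0.0075 m and z of cell_a_mid in the frame of groove_1 below 0.0025 m and angle between the x axis of cell_a_mid and the x axis of cradle_mid, either way round below 0.08 rad) or (distance between cell_a_mid and groove_2 below 0.0075 m and z of cell_a_mid in the frame of groove_2 below 0.0025 m and angle between the x axis of cell_a_mid and the x axis of cradle_mid, either way round below 0.08 rad) or (distance between cell_b_mid and groove_1 below 0.0075 m and z of cell_b_mid in the frame of groove_1 below 0.0025 m and angle between the x axis of cell_b_mid and the x axis of cradle_mid, either way round below 0.08 rad) or (distance between cell_b_mid and groove_2 below 0.0075 m and z of cell_b_mid in the frame of groove_2 below 0.0025 m and angle between the x axis of cell_b_mid and the x axis of cradle_mid, either way round below 0.08 rad))), for 0.2 s.
At the end, for the whole second after the job is handed in: Both pins in the cradle's end holes, cradle flat on the base (each hole's lower centre within 3 mm of a pin's foot); a cell in each groove: centre within 7.5 mm of the groove's point, at most 2.5 mm above it, axis within 0.08 rad of the groove's, nuts on either side (((distance between hole_1 and pin_1 below 0.003 m and distance between hole_2 and pin_2 below 0.003 m) or (distance between hole_1 and pin_2 below 0.003 m and distance between hole_2 and pin_1 below 0.003 m)) and (((distance between cell_a_mid and groove_1 below 0.0075 m and z of cell_a_mid in the frame of groove_1 below 0.0025 m and angle between the x axis of cell_a_mid and the x axis of cradle_mid, either way round below 0.08 rad) and (distance between cell_b_mid and groove_2 below 0.0075 m and z of cell_b_mid in the frame of groove_2 below 0.0025 m and angle between the x axis of cell_b_mid and the x axis of cradle_mid, either way round below 0.08 rad)) or ((distance between cell_a_mid and groove_2 below 0.0075 m and z of cell_a_mid in the frame of groove_2 below 0.0025 m and angle between the x axis of cell_a_mid and the x axis of cradle_mid, either way round below 0.08 rad) and (distance between cell_b_mid and groove_1 below 0.0075 m and z of cell_b_mid in the frame of groove_1 below 0.0025 m and angle between the x axis of cell_b_mid and the x axis of cradle_mid, either way round below 0.08 rad)))); the robot touches nothing.
It fails at once if one of the other things on the bench is shifted by more than 3 cm (distance of any of logger, marker_blue, beaker_pe, croc_1, croc_2, tweezers from where it was at the start of the episode above 0.03 m).
It also fails if it takes over 69 s, if anything falls off the work surface, if the arm or the gripper's body presses on something with over 40 N, if the wrist force passes 120 N, or if a joint passes its speed limit or range.

## Working session

There is one attempt and no reset: what is moved stays moved. The work goes in short steps, Python scripts to look and compute and a tool call to move; the robot and the scene stay as the last step left them, time stands still between calls to the robot, and variables do not carry over. Pictures are saved under pics/ and viewed, at most 10 in all, crops included, and the job is handed in when it is done.

Besides the shell and the picture viewer there is one more tool, called after "Call:" as name(argument=value, ...) on one line, values as JSON. step_arm: Moves the arm, as the interface text tells. Its arguments: {"type":"object","properties":{"steps":{"type":"array","items":{"type":"array"}}},"required":["steps"]}

```bash
mkdir -p pics
python3 - <<'E'
from workcell import *
import cv2,numpy as np
print(state(),grip_depth)
for n in("scene","side","wrist"):
    c=camera_info(n);print(n,np.round(c["mtx"],1).tolist(),np.round(-c["R"].T@c["t"]),np.round(c["R"],3).tolist())
    cv2.imwrite(f"pics/{n}0.png",snapshot(n)[:,:,::-1])
E
```

```text
{'clock': 0.0, 'q': array([-1.37968966e+00,  3.09045074e-01,  1.63522083e+00, -1.69300550e-05,
        1.19965124e+00, -6.96778011e-02]), 'dq': array([ 0.00098279, -0.0013193 , -0.00188969, -0.00023333, -0.00123767,
        0.00055979]), 'joint_torque': array([-3.00872944e-04, -4.15258920e+01, -2.76666105e+01,  1.63221357e-04,
        1.02289298e-02, -7.32315968e-07]), 'ee_pos': array([ 160.97365909, -603.05750952,  230.00576932]), 'tcp_rot': array([-3.13927270e+00, -1.46109588e-04,  2.60790459e-01]), 'contact_force': array([ 0.22388888, -0.47759081, -0.12911904]), 'moment': array([-0.00046645, -0.01137316,  0.02184351]), 'grip_force': 0.0, 'width': 1.0042549764428672} 18.700000000000003
scene [[515.8, 0.0, 324.7], [0.0, 515.8, 241.9], [0.0, 0.0, 1.0]] [  84. -663.  841.] [[0.854, -0.52, 0.007], [-0.335, -0.56, -0.758], [0.399, 0.645, -0.652]]
side [[527.0, 0.0, 316.4], [0.0, 527.0, 250.5], [0.0, 0.0, 1.0]] [ 478. 1202.  816.] [[-0.998, -0.063, -0.008], [-0.028, 0.549, -0.836], [0.057, -0.834, -0.549]]
wrist [[371.6, 0.0, 317.3], [0.0, 371.6, 237.9], [0.0, 0.0, 1.0]] [ 236. -583.  373.] [[0.258, -0.966, -0.001], [-0.92, -0.246, 0.304], [-0.294, -0.077, -0.953]]
```

View pics/scene0.png

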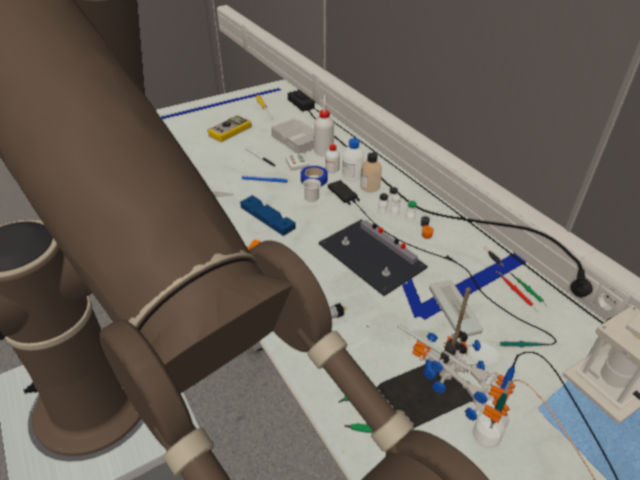

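View pics/side0.png

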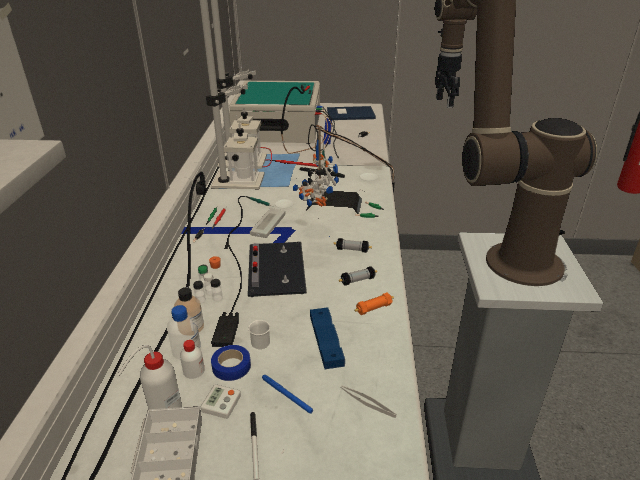

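The side view shows the cells near (352,244) and (358,276), the orange decoy at (375,303), the cradle near (326,337), and the pins near (284,250) and (285,281). Next I cast rays from these pixels to get a rough estimate.

```bash
cat > h.py <<'E'
from workcell import *
import cv2,numpy as np
def ray(c,uv,fish=False):
    K=c["mtx"];d=(np.array(uv,float)-K[:2,2])/K[0,0]
    if fish:
        r=np.hypot(*d);v=np.array([*(d/r*np.sin(r) if r>0 else d),np.cos(r)])
    else: v=np.array([*d,1.])
    return -c["R"].T@c["t"],c["R"].T@v
def onz(c,uv,z,fish=False):
    o,v=ray(c,uv,fish);return (o+v*(z-o[2])/v[2])
def proj(c,X,fish=False):
    p=c["R"]@np.array(X,float)+c["t"];K=c["mtx"]
    if fish:
        a=np.hypot(*p[:2]);th=np.arctan2(a,p[2]);return K[:2,2]+K[0,0]*th*p[:2]/a
    return K[:2,2]+K[0,0]*p[:2]/p[2]
E
python3 - <<'E'
from h import *
c=camera_info("side")
for n,u,z in[("cellR",(352,244),14),("cellL",(358,275),14),("R ends",(338,243),14),("R e",(368,245),14),("L e",(341,280),14),("L e",(376,271),14),("orange",(375,303),14),
 ("cradle a",(320,312),22),("cradle b",(332,360),22),("pin top",(284,248),28),("pin top",(285,279),28),("tower",(330,180),0),("beaker",(260,345),0),("plate",(249,295),12),("plate",(305,292),12),("plate",(302,243),12),("croc",(370,215),0),("logger",(268,222),18),("cradle top corners",(311,310),22),("",(328,309),22),("",(323,364),22),("",(343,360),22)]:
  print(n,np.round(onz(c,u,z)))
im=cv2.imread("pics/side0.png");cv2.imwrite("pics/crop.png",cv2.resize(im[150:380,200:420],None,fx=2.6,fy=2.6,interpolation=cv2.INTER_CUBIC))
E
```

```text
cellR [463. -53.  14.]
cellL [447.  95.  14.]
R ends [503. -56.  14.]
R e [418. -50.  14.]
L e [490. 119.  14.]
L e [400.  75.  14.]
orange [406. 207.  14.]
cradle a [536. 257.  22.]
cradle b [502. 410.  22.]
pin top [650.  -1.  28.]
pin top [631. 141.  28.]
tower [ 543. -491.    0.]
beaker [664. 351.   0.]
plate [715. 190.  12.]
plate [578. 171.  12.]
plate [605. -54.  12.]
croc [ 408. -246.    0.]
logger [ 716. -157.   18.]
cradle top corners [557. 251.  22.]
 [518. 245.  22.]
 [520. 423.  22.]
 [479. 409.  22.]
```

View pics/crop.png

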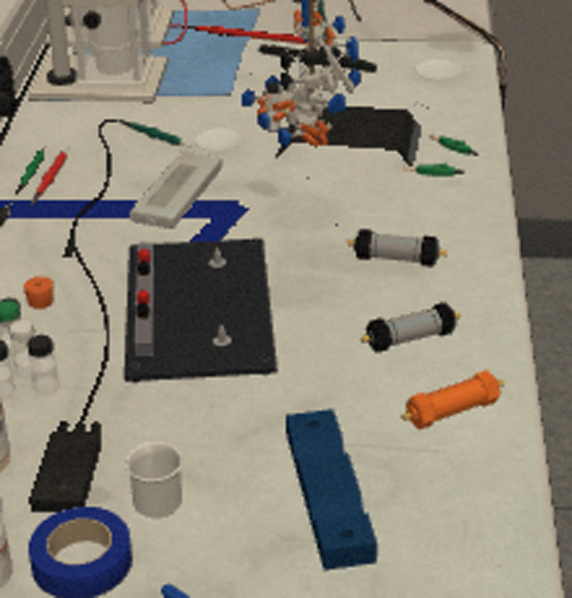

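The crop confirms the layout, with the cells silver and the cradle blue at about (519,333). I'll travel above the cradle, staying on the robot side of the retort stand.

Call:
step_arm(steps=[[1, [0.16, 0.27, 0.1], 0.9], [1, [0.16, 0.27, 0.1], 0.9], [1, [0.16, 0.27, 0.1], 0.9], [1, [0.16, 0.27, 0.1], 0.9], [1, [0.16, 0.27, 0.1], 0.9], [1, [0.16, 0.27, 0.1], 0.9], [1, [0.16, 0.27, 0.1], 0.9], [1, [0.16, 0.27, 0.1], 0.9]])

```text
clock: 0.82
ee_pos: [321.7, -331.7, 331.8]
tcp_rot: [3.141, -0.0, 1.165]
contact_force: [0.5, -0.2, 0.3]
width: 0.998
grip_force: 0.0
```

Call:
step_arm(steps=[[1, [0.1, 0.31, 0], 0.625], [1, [0.1, 0.31, 0], 0.625], [1, [0.1, 0.31, 0], 0.625], [1, [0.1, 0.31, 0], 0.625], [1, [0.1, 0.31, 0], 0.625], [1, [0.1, 0.31, 0], 0.625], [1, [0.1, 0.31, 0], 0.625], [1, [0.1, 0.31, 0], 0.625]])

```text
clock: 1.48
ee_pos: [421.1, -21.1, 331.3]
tcp_rot: [3.141, -0.0, 1.787]
contact_force: [1.3, -1.7, -0.5]
width: 1.005
grip_force: 0.0
```

Call:
step_arm(steps=[[1, [0.1, 0.357, -0.11], 0], [1, [0.1, 0.357, -0.11], 0], [1, [0.1, 0.357, -0.11], 0], [1, [0.1, 0.357, -0.11], 0], [1, [0.1, 0.357, -0.11], 0], [1, [0.1, 0.357, -0.11], 0], [1, [0.1, 0.357, -0.11], 0], [1, [0.1, 0.357, -0.11], 0]])

```text
clock: 2.15
ee_pos: [507.2, 285.8, 235.5]
tcp_rot: [-3.141, 0.0, 1.786]
contact_force: [1.0, -0.3, 0.8]
width: 1.002
grip_force: 0.0
```

Run:
```python
from h import *
print(state()["ee_pos"],state()["tcp_rot"])
c=camera_info("wrist");im=snapshot("wrist")[:,:,::-1].copy();cv2.imwrite("pics/w1.png",im);np.savez("w1.npz",**c)
s=snapshot("scene")[:,:,::-1].copy();cv2.imwrite("pics/scene1.png",s)
def blue(im):
    h=cv2.cvtColor(im,cv2.COLOR_BGR2HSV);m=cv2.inRange(h,(98,120,40),(115,255,255))
    for k in cv2.findContours(m,0,2)[0]:
        if cv2.contourArea(k)>150: print(cv2.contourArea(k),cv2.minAreaRect(k))
blue(im);print();blue(s)
cv2.imwrite("pics/both1.png",np.hstack([cv2.resize(im,None,fx=.62,fy=.62),cv2.resize(s,None,fx=.62,fy=.62)]))
```

```text
[507.16604228 285.84239087 235.45538083] [-3.14112813e+00  3.05795242e-04  1.78632896e+00]
205.5 ((490.8724670410156, 472.0279541015625), (11.634791374206543, 41.18346405029297), 85.76361083984375)
3333.5 ((532.2999877929688, 123.5999984741211), (66.32662200927734, 64.62956237792969), 81.8698959350586)
6100.5 ((341.0229797363281, 155.85073852539062), (162.7783966064453, 40.039432525634766), 88.45184326171875)
198.5 ((449.96002197265625, 36.7800178527832), (94.80000305175781, 3.799999475479126), 53.13010025024414)

227.0 ((430.82928466796875, 368.46343994140625), (16.86676597595215, 19.053199768066406), 38.65980911254883)
471.0 ((418.861572265625, 298.0076904296875), (40.06321334838867, 24.558874130249023), 60.2551155090332)
425.0 ((496.5000305175781, 270.0000305175781), (12.651541709899902, 47.75337219238281), 60.2551155090332)
756.0 ((267.4999694824219, 214.49998474121094), (57.96616744995117, 15.808955192565918), 33.6900634765625)
```

View pics/w1.png

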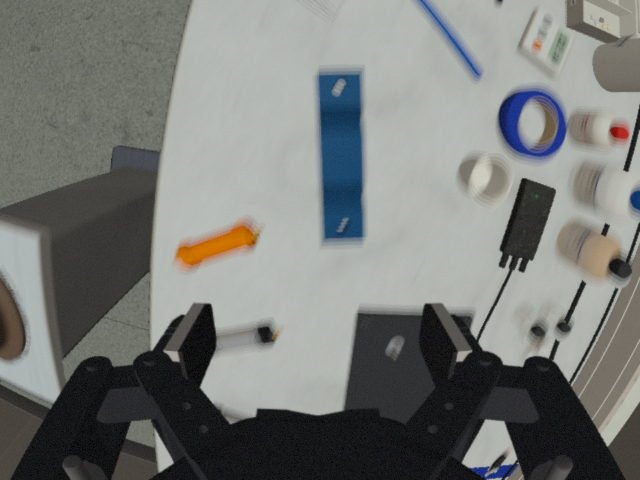

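The wrist view shows the cradle's holes at (339,87) and (344,225), the plate with one pin at (395,347), the left cell at (240,338) and the orange decoy at (218,246).

Run:
```python
from h import *
c=dict(np.load("w1.npz"))
h1=onz(c,(339,87),22,1);h2=onz(c,(344,225),22,1);print(h1,h2,np.linalg.norm(h1-h2),(h1+h2)/2,np.arctan2(-(h1-h2)[0],(h1-h2)[1]))
q=[onz(c,u,22,1) for u in[(318,70),(363,68),(365,240),(325,243)]];print(np.round(q),np.mean(q,0))
print("pin",onz(c,(395,344),28,1), "cell end",onz(c,(262,334),14,1))
```

```text
[502.9698881  399.80657059  22.        ] [538.03489123 269.14581891  22.        ] 135.28409541605438 [520.50238966 334.47619475  22.        ] 0.2621889468462886
[[480. 412.  22.]
 [521. 423.  22.]
 [563. 258.  22.]
 [524. 247.  22.]] [521.8761809  334.98711757  22.        ]
pin [628.4746372  146.72772656  28.        ] cell end [477.81919441 119.59137494  14.        ]
```

Call:
step_arm(steps=[[1, [0.0145, 0.049, -0.105], 0.035], [1, [0.0145, 0.049, -0.105], 0.035], [1, [0.0145, 0.049, -0.105], 0.035], [1, [0.0145, 0.049, -0.105], 0.035], [1, [0.0145, 0.049, -0.105], 0.035]])

```text
clock: 2.67
ee_pos: [519.8, 331.5, 128.9]
tcp_rot: [-3.135, 0.002, 1.822]
contact_force: [-0.0, 0.2, 0.8]
width: 1.002
grip_force: 0.0
```

Run:
```python
from h import *
print(state()["ee_pos"],state()["tcp_rot"])
c=camera_info("wrist");im=snapshot("wrist")[:,:,::-1].copy();cv2.imwrite("pics/w2.png",im);np.savez("w2.npz",**c)
h=cv2.cvtColor(im,cv2.COLOR_BGR2HSV);m=cv2.inRange(h,(98,120,40),(115,255,255))
k=max(cv2.findContours(m,0,2)[0],key=cv2.contourArea)
a=cv2.approxPolyDP(k,8,True)[:,0];print([(tuple(map(int,u)),np.round(onz(c,u,22,1)[:2]).tolist()) for u in a])
```

```text
[519.81112536 331.47660637 128.90264521] [-3.13538911e+00  2.08153118e-03  1.82163435e+00]
[((286, 116), [479.0, 406.0]), ((290, 337), [519.0, 243.0]), ((342, 341), [560.0, 250.0]), ((348, 117), [519.0, 415.0])]
```

View pics/w2.png

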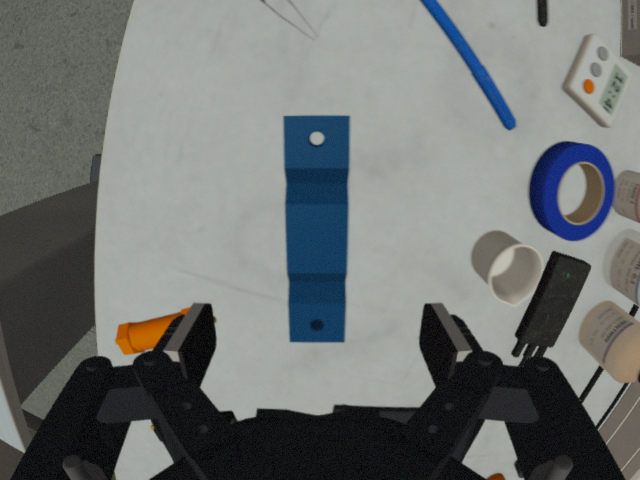

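The cradle is seen sharply, with holes at (317,138) and (317,325) and corners giving its centre at about (519,329) and yaw 0.243. The space around it is clear for the fingers, so I descend.

Call:
step_arm(steps=[[1, [0.0, -0.004, -0.08], -0.007], [1, [0.0, -0.004, -0.08], -0.007], [1, [0.0, -0.004, -0.08], -0.007], [1, [0.0, -0.004, -0.08], -0.007]])

```text
clock: 3.05
ee_pos: [521.1, 327.4, 51.8]
tcp_rot: [-3.139, 0.001, 1.813]
contact_force: [0.7, 0.6, 0.9]
width: 1.001
grip_force: 0.0
```

Run:
```python
from h import *
c=camera_info("wrist");im=snapshot("wrist")[:,:,::-1].copy();cv2.imwrite("pics/w3.png",im);s=state();print(s["ee_pos"],s["tcp_rot"])
h=cv2.cvtColor(im,cv2.COLOR_BGR2HSV);m=cv2.inRange(h,(98,120,40),(115,255,255))
k=max(cv2.findContours(m,0,2)[0],key=cv2.contourArea)
a=cv2.approxPolyDP(k,8,True)[:,0];print([(tuple(map(int,u)),np.round(onz(c,u,22,1)[:2],1).tolist()) for u in a])
c=dict(np.load("w2.npz"));p=onz(c,(317,138),22,1);q=onz(c,(317,325),22,1);print(p,q,(p+q)/2)
```

```text
[523.24849818 328.79298492  54.02887887] [ 3.13887210e+00 -5.78047336e-04  1.81290042e+00]
[((267, 105), [477.9, 405.7]), ((282, 401), [519.8, 241.3]), ((350, 402), [560.8, 250.6]), ((358, 104), [518.2, 416.0])]
[502.24285028 396.45823098  22.        ] [537.23489341 259.80627051  22.        ] [519.73887185 328.13225074  22.        ]
```

Call:
step_arm(steps=[[1, [-0.003, 0, -0.03], 0], [1, [-0.003, 0, -0.047], 0], [1, [-0.003, 0, -0.047], 0], [1, [-0.003, 0, -0.047], 0], [1, [-0.003, 0, -0.047], 0]])

```text
clock: 3.52
ee_pos: [521.6, 330.2, 8.0]
tcp_rot: [3.136, -0.001, 1.814]
contact_force: [-0.4, 0.4, 0.8]
width: 1.0
grip_force: 0.0
```

Call:
step_arm(steps=[[1, [0, 0, -0.005], 0], [0.3, [0, 0, -0.005], 0], [0.3, [0, 0, -0.005], 0], [0.3, [0, 0, -0.005], 0], [0.3, [0, 0, -0.005], 0], [0.3, [0, 0, -0.005], 0], [0.3, [0, 0, -0.005], 0]])

```text
clock: 4.1
ee_pos: [519.4, 329.2, 0.1]
tcp_rot: [3.14, -0.0, 1.814]
contact_force: [0.6, 0.2, 4.2]
width: 0.501
grip_force: 64.1
```

Call:
step_arm(steps=[[0.3, [0, 0, 0.04], 0], [0.3, [0, 0, 0.08], 0], [0.3, [0.02, -0.04, 0.12], -0.05], [0.3, [0.03, -0.08, 0.15], -0.11], [0.3, [0.05, -0.12, 0.15], -0.11], [0.3, [0.06, -0.16, 0.15], -0.11], [0.3, [0.07, -0.2, 0.15], -0.11], [0.3, [0.08, -0.24, 0.15], -0.11]])

```text
clock: 4.77
ee_pos: [592.7, 110.8, 149.1]
tcp_rot: [-3.141, 0.0, 1.704]
contact_force: [1.6, 0.6, -2.6]
width: 0.5
grip_force: 63.6
```

Call:
step_arm(steps=[[0.3, [0.035, -0.2, 0.0], 0], [0.3, [0.035, -0.2, 0.0], 0], [0.3, [0.035, -0.2, 0.0], 0], [0.3, [0.035, -0.2, 0.0], 0], [0.3, [0.035, -0.2, 0.0], 0], [0.3, [0.035, -0.2, 0.0], 0], [0.3, [0.035, -0.2, 0.0], 0]])

```text
clock: 5.35
ee_pos: [626.9, -89.8, 147.9]
tcp_rot: [-3.14, -0.001, 1.699]
contact_force: [-0.1, 1.4, -2.5]
width: 0.498
grip_force: 63.5
```

Run:
```python
from h import *
s0=state()
c=camera_info("wrist");im=snapshot("wrist")[:,:,::-1].copy();cv2.imwrite("pics/w4.png",im);np.savez("w4.npz",**c);s=state();print(s0["ee_pos"],s0["tcp_rot"],s["ee_pos"],s["tcp_rot"],s["width"])
```

```text
[626.89911905 -89.76344825 147.90606958] [-3.13964989e+00 -8.25717215e-04  1.69947323e+00] [626.5865681  -88.05649195 147.80956869] [-3.13917852e+00 -1.50548905e-03  1.70143739e+00] 0.5064632219855245
```

View pics/w4.png

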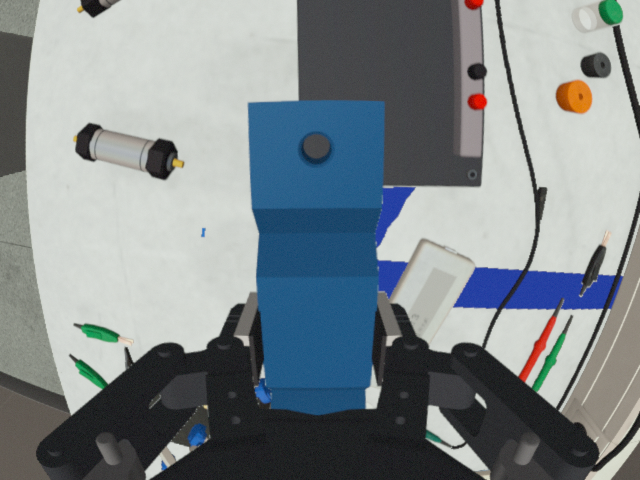

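The wrist view shows the cradle in the grip with its forward hole at (316,148). A cell is at (128,152), and the pins are hidden beneath the cradle. Sidestepping in -x will uncover them.

Call:
step_arm(steps=[[0.3, [-0.04, 0, 0.0], 0], [0.3, [-0.08, 0, 0.0], 0], [0.3, [-0.11, 0, 0.0], 0], [0.3, [-0.11, 0, 0.0], 0], [0.3, [-0.11, 0, 0.0], 0], [0.3, [-0.11, 0, 0.0], 0]])

```text
clock: 5.9
ee_pos: [518.2, -86.3, 149.4]
tcp_rot: [3.14, 0.0, 1.705]
contact_force: [0.0, -0.4, -1.1]
width: 0.501
grip_force: 63.6
```

Run:
```python
from h import *
s0=state()
c=camera_info("wrist");im=snapshot("wrist")[:,:,::-1].copy();cv2.imwrite("pics/w5.png",im);np.savez("w5.npz",**c);s=state();print(s0["ee_pos"],s0["tcp_rot"],s["ee_pos"],s["tcp_rot"],s["width"])
```

```text
[518.19457942 -86.29500604 149.40078262] [3.14014072e+00 1.58056803e-04 1.70540396e+00] [519.02037078 -86.658719   149.74447825] [3.13941268e+00 5.63519888e-04 1.70533409e+00] 0.5053806345324281
```

View pics/w5.png

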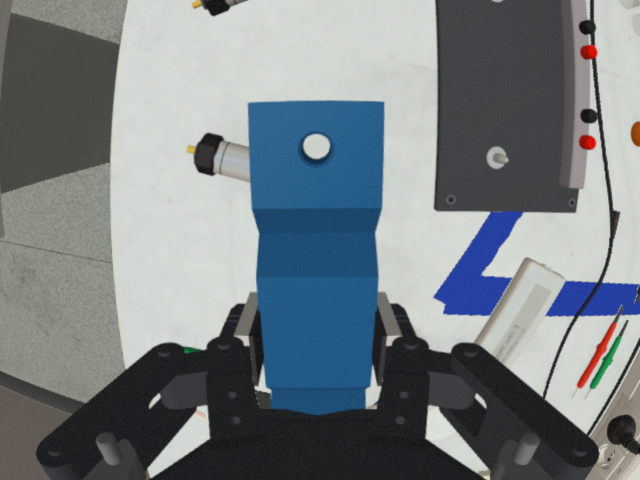

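The wrist view shows the plate's left edge at column ~436, pin 2 near (496,158) with its nose to the right, and pin 1 just at the top edge near (498,0). The hole is at (316,147).

Run:
```python
from h import *
c=dict(np.load("w5.npz"));im=cv2.imread("pics/w5.png");g=cv2.cvtColor(im,cv2.COLOR_BGR2GRAY)
T=np.array([518.6,-86.5,149.5])
# hole
hs=cv2.inRange(cv2.cvtColor(im,cv2.COLOR_BGR2HSV),(98,100,30),(118,255,255))
blob=255-hs[125:170,290:345];n,l,st,ce=cv2.connectedComponentsWithStats(blob);print("hole",[(s[4],*(e+[290,125])) for s,e in zip(st[1:],ce[1:])])
print("g\n",g[144:174:2,478:516:2])
m=(g[:,:]<85).astype(np.uint8)
L=[];
for v in range(5,200,5):
    u=430+int(np.argmax(np.convolve(-np.diff(g[v,415:455].astype(int)),[1,1],'same')))-15
    L.append(onz(c,(u+.5,v),12,1)[:2])
L=np.array(L);vx,vy,x0,y0=cv2.fitLine(L.astype(np.float32),cv2.DIST_HUBER,0,.01,.01).ravel();print("left edge ang",np.arctan2(-vx,vy),x0,y0)
B=[]
for u in range(445,560,5):
    v=195+int(np.argmax(np.diff(g[195:225,u].astype(int))));B.append(onz(c,(u,v+.5),12,1)[:2])
B=np.array(B);vx,vy,x1,y1=cv2.fitLine(B.astype(np.float32),cv2.DIST_HUBER,0,.01,.01).ravel();print("front edge ang",np.arctan2(vy,vx),x1,y1)
# cradle edges
for top in(22.,):
    z=T[2]+top
    for u in[(316.5,147),(249,102),(384,101),(384,208),(252,208)]:print(u,np.round(onz(c,u,z,1)-T,1))
for u in[(491,158),(496,158)]:print("foot",onz(c,u,12,1))
for u in[(503,158),(507,158)]:print("nose",onz(c,u,30,1))
```

```text
hole [(np.int32(589), np.float64(316.06451612903226), np.float64(145.96943972835314))]
g
 [[ 72  70  65  66  64  67  67  65  68  66  68  70  66  67  65  70  67  68
   66]
 [ 69  66  65  65  67  66  65  76  99 121 108  79  65  66  67  73  64  64
   67]
 [ 66  67  69  65  67  69 102 160 176 175 175 169 107  71  67  67  68  66
   68]
 [ 66  69  65  68  69  92 164 174 172 173 173 174 169  96  65  66  67  66
   69]
 [ 67  67  68  68  74 150 178 176 172 166 170 173 173 161  75  64  68  68
   65]
 [ 68  68  71  70  89 175 180 178 139 119 119 129 144 164  91  66  68  65
   68]
 [ 64  65  66  62 105 173 178 164 117 119 123 138 145 143 103  67  65  64
   65]
 [ 66  68  63  68 104 176 177 161 113 116 126 141 149 155 162  87  65  68
   67]
 [ 69  67  67  70  85 176 181 173 119 111 120 137 144 154 180 123  71  68
   66]
 [ 66  66  67  69  73 162 180 180 171 149 128 124 131 126 122  75  69  67
   66]
 [ 70  67  65  71  64 102 179 181 180 181 179 178 169 106  68  70  68  66
   68]
 [ 69  66  68  69  65  67 119 173 177 177 176 171 129  66  65  64  67  64
   67]
 [ 67  66  69  67  68  69  66  91 123 144 133  98  69  67  66  66  67  63
   65]
 [ 63  69  69  65  66  69  65  69  67  70  71  65  68  66  62  66  70  66
   67]
 [ 71  68  63  61  64  66  64  68  68  70  65  69  66  66  65  66  65  69
   65]]
left edge ang -2.9939816 594.4959 35.99492
front edge ang 0.14465497 678.45026 -52.641956
(316.5, 147) [-10.2  69.4  22. ]
(249, 102) [-33.7  81.5  22. ]
(384, 101) [ 9.3 87.7 22. ]
(384, 208) [15.1 52.4 22. ]
(252, 208) [-29.   46.5  22. ]
foot [650.30681719 -12.02487024  12.        ]
foot [654.93200794 -11.08803716  12.        ]
nose [651.61529852  -9.70712833  30.        ]
nose [655.18717164  -8.96929744  30.        ]
```

The pin 2 foot is at about (655,-10.5), and the stand yaw is 0.146. I'll go and hover just above the pins.

Call:
step_arm(steps=[[0.3, [0.03, 0.03, 0], 0.012], [0.3, [0.055, 0.06, 0], 0.012], [0.3, [0.08, 0.09, 0], 0.012], [0.3, [0.11, 0.12, -0.01], 0.012], [0.3, [0.127, 0.145, -0.04], 0.012], [0.3, [0.127, 0.145, -0.08], 0.012], [0.3, [0.127, 0.145, -0.1], 0.012], [0.3, [0.127, 0.145, -0.1], 0.012]])

```text
clock: 6.62
ee_pos: [640.4, 59.2, 42.2]
tcp_rot: [-3.13, -0.002, 1.718]
contact_force: [-1.3, -0.4, -4.3]
width: 0.501
grip_force: 63.5
```

Call:
step_arm(steps=[[0.3, [0, 0, 0], 0], [0.3, [0, 0, 0], 0]])

```text
clock: 6.78
ee_pos: [646.8, 57.8, 50.6]
tcp_rot: [3.138, 0.0, 1.716]
contact_force: [0.2, -0.8, -2.0]
width: 0.504
grip_force: 63.5
```

Run:
```python
from h import *
s0=state()
c=camera_info("wrist");im=snapshot("wrist")[:,:,::-1].copy();cv2.imwrite("pics/w6.png",im);np.savez("w6.npz",**c);s=state();print(s0["ee_pos"],s0["tcp_rot"],s["ee_pos"],s["tcp_rot"],s["width"])
a=cv2.resize(im[80:220,240:400],None,fx=4,fy=4,interpolation=cv2.INTER_CUBIC)
cv2.imwrite("pics/w6c.png",a)
```

```text
[646.7848317   57.75241513  50.58054535] [3.13824529e+00 3.46428554e-04 1.71590924e+00] [647.39346878  57.51924715  51.61699838] [3.13650588e+00 5.99867179e-04 1.71559458e+00] 0.5018706676732091
```

View pics/w6c.png

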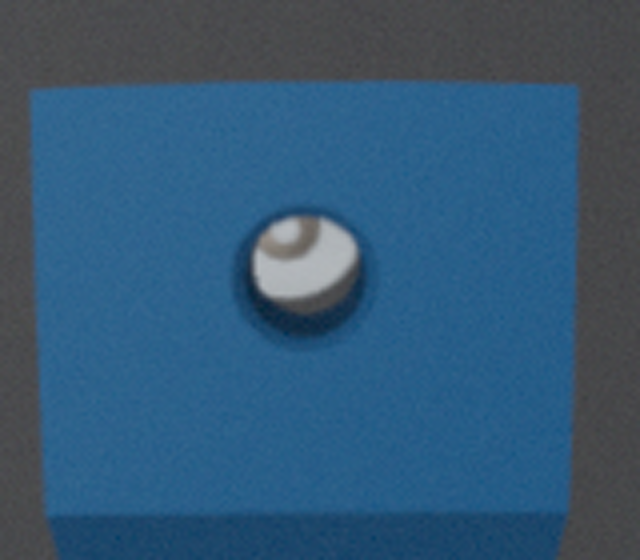

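Through the hole (rim centre at crop (303,277)) the pin's nose shows at crop (287,232) on its white collar.

Run:
```python
from h import *
c=dict(np.load("w6.npz"));zT=50.9
f=lambda x,y:(240+(x+.5)/4-.5,80+(y+.5)/4-.5)
h=onz(c,f(303,277),zT+22,1);print("hole",h,"nose",onz(c,f(287,232),30,1), "C",-c["R"].T@c["t"])
print("hole-T",h-[646.9,57.7,zT])
for u in[(32,90),(577,88),(568,515),(46,515)]:print(np.round(onz(c,f(*u),zT+22,1),1))
print(state()["ee_pos"],state()["tcp_rot"])
```

```text
hole [636.00518869 126.21828311  72.9       ] nose [633.9570004  127.86288134  30.        ] C [634.91042649 134.70952858 193.50576698]
hole-T [-10.89481131  68.51828311  22.        ]
[612.2 138.6  72.9]
[655.5 145.1  72.9]
[660.9 109.9  72.9]
[617.4 103.6  72.9]
[647.39346878  57.51924715  51.61699838] [3.13650588e+00 5.99867179e-04 1.71559458e+00]
```

Call:
step_arm(steps=[[0.3, [-0.002, 0.0015, 0], 0], [0.3, [-0.002, 0.0015, -0.006], 0], [0.3, [-0.002, 0.0015, -0.012], 0], [0.3, [-0.002, 0.0015, -0.012], 0], [0.3, [-0.002, 0.0015, -0.012], 0]])

```text
clock: 7.25
ee_pos: [642.0, 58.8, 36.6]
tcp_rot: [-3.14, -0.0, 1.716]
contact_force: [0.4, -0.7, -1.9]
width: 0.497
grip_force: 63.6
```

Run:
```python
from h import *
c=camera_info("wrist");im=snapshot("wrist")[:,:,::-1].copy();cv2.imwrite("pics/w7.png",im);np.savez("w7.npz",**c);s=state();print(s["ee_pos"],s["tcp_rot"],s["contact_force"])
cv2.imwrite("pics/w7c.png",cv2.resize(im[110:190,275:355],None,fx=6,fy=6,interpolation=cv2.INTER_CUBIC))
```

```text
[642.27971502  58.88798116  36.84083033] [-3.14088920e+00 -1.05381864e-04  1.71550603e+00] [-1.34629282 -0.81698345 -1.5587457 ]
```

View pics/w7c.png

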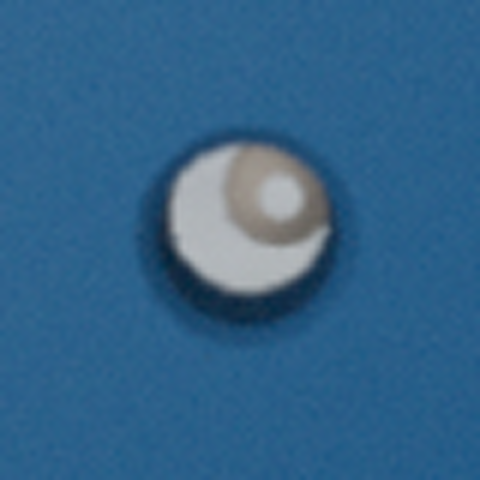

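The nose is at crop (282,198) and the rim centre at (247,235), so the hole must go right and up in the picture.

Run:
```python
from h import *
c=dict(np.load("w7.npz"));zT=36.8
f=lambda x,y:(275+(x+.5)/6-.5,110+(y+.5)/6-.5)
h=onz(c,f(247,235),zT+22,1);n=onz(c,f(282,198),30,1);b=onz(c,f(248,217),zT,1)
print("hole",h,"under",b,"nose",n,n-h,n-b)
print(state()["ee_pos"],state()["tcp_rot"])
```

```text
hole [631.4174922  127.36735891  58.8       ] under [631.4320029  126.98076219  36.8       ] nose [633.51506905 128.1526836   30.        ] [  2.09757685   0.78532469 -28.8       ] [ 2.08306615  1.17192141 -6.8       ]
[642.27971502  58.88798116  36.84083033] [-3.14088920e+00 -1.05381864e-04  1.71550603e+00]
```

Call:
step_arm(steps=[[0.3, [0.002, 0.001, 0], 0], [0.3, [0.002, 0.001, 0], 0], [0.3, [0.002, 0.001, -0.004], 0], [0.3, [0.002, 0.001, -0.008], 0], [0.3, [0.002, 0.001, -0.012], 0], [0.3, [0.002, 0.001, -0.012], 0]])

```text
clock: 7.8
ee_pos: [643.4, 60.0, 23.6]
tcp_rot: [-3.139, -0.0, 1.716]
contact_force: [0.5, -0.1, -2.6]
width: 0.501
grip_force: 63.6
```

Call:
step_arm(steps=[[0.3, [0, 0, -0.003], 0], [0.3, [0, 0, -0.006], 0], [0.3, [0, 0, -0.009], 0], [0.3, [0, 0, -0.011], 0], [0.3, [0, 0, -0.011], 0], [0.3, [0, 0, -0.011], 0]])

```text
clock: 8.3
ee_pos: [644.4, 60.0, 13.9]
tcp_rot: [-3.141, -0.0, 1.716]
contact_force: [0.7, -1.1, -2.8]
width: 0.504
grip_force: 63.6
```

Call:
step_arm(steps=[[0.3, [0, 0, -0.003], 0], [0.3, [0, 0, -0.003], 0], [0.75, [0, 0, -0.003], 0], [0.75, [0, 0, -0.001], 0], [0.75, [0, 0, 0.0], 0], [0.75, [0, 0, 0.0], 0]])

```text
clock: 8.8
ee_pos: [645.6, 60.1, 14.9]
tcp_rot: [3.14, 0.0, 1.716]
contact_force: [-0.5, -0.4, 0.2]
width: 0.752
grip_force: 0.0
```

Released. Next I lift and look at the cells.

Call:
step_arm(steps=[[0.75, [0, 0, 0.035], 0], [0.75, [0, 0, 0.075], 0], [0.75, [0, -0.02, 0.11], 0], [0.75, [-0.03, -0.04, 0.14], 0], [0.75, [-0.06, -0.06, 0.155], 0], [0.75, [-0.09, -0.08, 0.155], 0], [0.75, [-0.12, -0.105, 0.155], 0], [0.75, [-0.15, -0.13, 0.155], 0]])

```text
clock: 9.47
ee_pos: [493.9, -70.7, 170.1]
tcp_rot: [3.139, 0.001, 1.717]
contact_force: [-0.3, -1.4, -0.7]
width: 0.752
grip_force: 0.0
```

Call:
step_arm(steps=[[0.75, [-0.025, -0.03, 0], 0], [0.75, [-0.025, -0.03, 0], 0], [0.75, [-0.025, -0.03, 0], 0], [0.75, [-0.025, -0.03, 0], 0]])

```text
clock: 9.8
ee_pos: [470.5, -100.2, 169.7]
tcp_rot: [3.14, 0.0, 1.715]
contact_force: [0.6, 0.4, -0.7]
width: 0.751
grip_force: 0.0
```

Run:
```python
from h import *
s0=state()
c=camera_info("wrist");im=snapshot("wrist")[:,:,::-1].copy();cv2.imwrite("pics/w8.png",im);np.savez("w8.npz",**c);s=state();print(s0["ee_pos"],s0["tcp_rot"],s["ee_pos"],s["tcp_rot"],s["width"])
```

```text
[ 470.45854261 -100.17126266  169.6865531 ] [3.13967091e+00 3.70239968e-04 1.71472216e+00] [470.83788364 -99.75706854 169.62271095] [3.13980052e+00 3.57834620e-04 1.71595467e+00] 0.7490711876788624
```

View pics/w8.png

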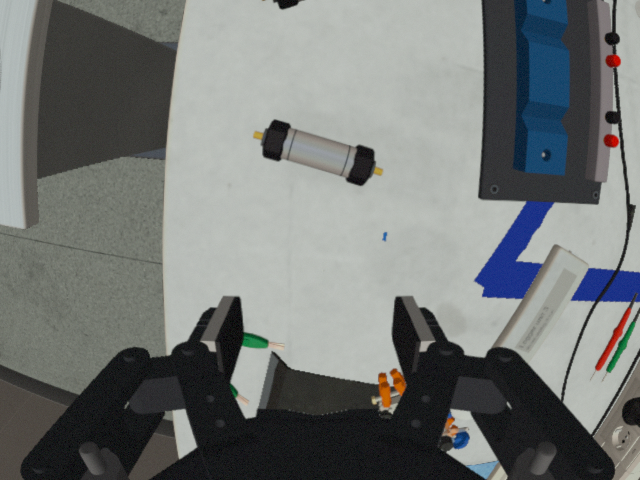

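This is my last viewing, and it shows the cradle seated with the pin inside its hole at (545,155). The first cell has its rod ends at (256,135) and (380,172), and the second cell's nut is at (288,0). From here on I measure numerically.

```bash
cat >> h.py <<'E'
def nuts(im,c,z=14,near=None,R=95):
    """dark nut blobs -> world centroids at height z near an expected point"""
    g=cv2.cvtColor(im,cv2.COLOR_BGR2GRAY);m=(g<62).astype(np.uint8);m=cv2.morphologyEx(m,cv2.MORPH_OPEN,np.ones((3,3)))
    n,l,st,ce=cv2.connectedComponentsWithStats(m);o=[]
    for s,e in zip(st[1:],ce[1:]):
        if s[4]<60 or s[4]>4000: continue
        p=onz(c,e,z,1)
        if near is None or np.hypot(*(p[:2]-near))<R: o.append((int(s[4]),np.round(e,1).tolist(),np.round(p[:2],1).tolist(),s[:4].tolist()))
    return o
E
python3 - <<'E'
from h import *
c=dict(np.load("w8.npz"));im=cv2.imread("pics/w8.png")
a=onz(c,(256,135),14,1);b=onz(c,(380,172),14,1);print(a,b,np.linalg.norm(a-b),(a+b)/2,np.arctan2((b-a)[1],(b-a)[0]))
a=onz(c,(276,140),14,1);b=onz(c,(361,165),14,1);print(a,b,np.linalg.norm(a-b),(a+b)/2,np.arctan2((b-a)[1],(b-a)[0]))
for o in nuts(im,c,14,np.array([463,-50])):print(o)
print("pin2 nose",onz(c,(545,155),30,1))
E
```

```text
[412.42586955 -39.27602206  14.        ] [515.83149874 -54.80583232  14.        ] 104.56528656234056 [464.12868415 -47.04092719  14.        ] -0.14906931922166325
[428.99703114 -41.36787873  14.        ] [499.44179557 -51.64884403  14.        ] 71.19103231764744 [464.21941336 -46.50836138  14.        ] -0.14492050565433753
(725, [274.8, 139.5], [428.0, -41.1], [263, 120, 27, 40])
(698, [361.5, 165.6], [500.0, -52.1], [347, 146, 27, 39])
pin2 nose [656.59103436 -10.22511429  30.        ]
```

Call:
step_arm(steps=[[0.75, [-0.0065, 0.053, -0.05], 1.278], [0.75, [-0.0065, 0.053, -0.05], 1.278], [0.75, [-0.0065, 0.053, -0.05], 1.278], [0.75, [-0.0065, 0.053, -0.05], 1.278], [0.75, [-0.0065, 0.053, -0.05], 1.278], [0.75, [-0.0065, 0.053, -0.05], 1.278], [0.75, [-0.0065, 0.053, -0.05], 1.278], [0.75, [-0.0065, 0.053, -0.05], 1.278]])

```text
clock: 10.52
ee_pos: [464.5, -45.7, 119.1]
tcp_rot: [3.141, 0.0, 2.725]
contact_force: [-0.8, -0.0, -0.3]
width: 0.751
grip_force: 0.0
```

Call:
step_arm(steps=[[0.75, [0, 0, -0.02], 0.4], [0.75, [0, 0, -0.04], 0.4], [0.75, [0, 0, -0.05], 0.4], [0.75, [0, 0, -0.05], 0.4], [0.75, [0, 0, -0.05], 0.4]])

```text
clock: 10.93
ee_pos: [463.4, -45.6, 68.0]
tcp_rot: [3.141, -0.002, 3.118]
contact_force: [0.5, 0.4, 0.3]
width: 0.751
grip_force: 0.0
```

Run:
```python
from h import *
c=camera_info("wrist");im=snapshot("wrist")[:,:,::-1].copy();cv2.imwrite("pics/w9.png",im);s=state();print(s["ee_pos"],s["tcp_rot"])
print(proj(c,[464,-47,14],1))
for o in nuts(im,c,14,np.array([464,-47])):print(o)
```

```text
[463.99661245 -45.91605035  68.67314165] [ 3.14138024e+00 -2.42748188e-04  3.11699711e+00]
[315.3718628  263.98538549]
(1933, [323.8, 204.7], [429.6, -41.6], [295, 183, 60, 43])
(1098, [307.8, 324.3], [503.9, -52.7], [283, 304, 53, 36])
```

Call:
step_arm(steps=[[0.75, [0.001, -0.001, -0.01], -0.123], [0.75, [0.001, -0.001, -0.04], -0.123], [0.75, [0.001, -0.001, -0.058], -0.123], [0.75, [0.001, -0.001, -0.058], -0.123], [0.75, [0.001, -0.001, -0.058], -0.123], [0.75, [0.001, -0.001, -0.058], -0.123]])

```text
clock: 11.48
ee_pos: [465.6, -47.9, 12.1]
tcp_rot: [-3.142, 0.002, 2.993]
contact_force: [1.2, -0.8, 1.2]
width: 0.749
grip_force: 0.0
```

Call:
step_arm(steps=[[0.75, [0, 0, -0.003], 0], [0.1, [0, 0, -0.003], 0], [0.1, [0, 0, -0.003], 0], [0.1, [0, 0, -0.003], 0], [0.1, [0, 0, -0.003], 0], [0.1, [0, 0, -0.003], 0], [0.1, [0, 0, -0.003], 0]])

```text
clock: 12.07
ee_pos: [464.8, -48.1, 9.0]
tcp_rot: [3.142, 0.001, 2.993]
contact_force: [-0.5, 1.4, 6.3]
width: 0.273
grip_force: 58.7
```

Call:
step_arm(steps=[[0.1, [0, 0, 0.01], 0], [0.1, [0, 0, 0.03], 0], [0.1, [0, 0, 0.06], 0], [0.1, [0, 0, 0.06], 0], [0.1, [0, 0, 0.06], 0]])

```text
clock: 12.48
ee_pos: [466.0, -48.4, 70.1]
tcp_rot: [-3.141, 0.005, 2.993]
contact_force: [-0.2, -0.2, -1.6]
width: 0.28
grip_force: 59.5
```

Run:
```python
from h import *
c=camera_info("wrist");im=snapshot("wrist")[:,:,::-1].copy();cv2.imwrite("pics/w10.png",im);np.savez("w10.npz",**c);s=state();T=s["ee_pos"];print(T,s["tcp_rot"],s["width"],s["contact_force"])
z=T[2]+5
for o in nuts(im,c,z,T[:2]):print(o)
h=cv2.cvtColor(im,cv2.COLOR_BGR2HSV);m=cv2.inRange(h,(15,110,80),(30,255,255))
n,l,st,ce=cv2.connectedComponentsWithStats(m)
for q,e in zip(st[1:],ce[1:]):
    if q[4]>15:print("brass",q,e,onz(c,e,z,1)-T)
for dz in(-5,0,5,10):print(dz,proj(c,T+np.array([-54,8,5+dz]),1),proj(c,T+np.array([54,-8,5+dz]),1))
```

```text
[464.43919875 -48.07095643  68.77408714] [-3.14147767e+00  1.41036425e-03  2.99274932e+00] 0.27577000633959015 [-0.69455855 -0.5054842  -1.4918566 ]
(3921, [317.5, 233.4], [431.1, -43.3], [277, 202, 82, 60])
brass [628  67  12  17 100] [633.06  74.76] [-90.61427473 166.59629166   5.        ]
brass [510 121  13  16 132] [515.93181818 128.84090909] [-65.65269221  91.02869613   5.        ]
brass [310 183  16  24 333] [317.47747748 194.57057057] [-48.67981079   7.07835597   5.        ]
brass [567 260   6   6  18] [570.11111111 263.05555556] [ -1.00698292 122.7447181    5.        ]
brass [313 406   9   2  16] [317.     406.4375] [56.47318353 -8.89651126  5.        ]
brass [ 74 408  12   7  27] [ 78.77777778 410.59259259] [  58.63164469 -159.73206084    5.        ]
-5 [317.80241836 178.54990006] [318.03586944 396.28442274]
0 [317.80586111 180.59162509] [318.04140485 402.8382977 ]
5 [317.80954135 182.78176082] [318.04702707 409.64537673]
10 [317.81348416 185.13692908] [318.0527288  416.71578163]
```

Call:
step_arm(steps=[[0.1, [0.02, 0.0, 0.015], 0.1], [0.1, [0.055, 0.015, 0.025], 0.2], [0.1, [0.09, 0.03, 0.025], 0.298], [0.1, [0.125, 0.045, 0.025], 0.298], [0.1, [0.155, 0.06, 0.025], 0.298], [0.1, [0.178, 0.068, 0.025], 0.298], [0.1, [0.1845, 0.0695, 0.02], 0.298], [0.1, [0.1845, 0.0695, 0.01], 0.298]])

```text
clock: 13.2
ee_pos: [650.4, 22.1, 77.4]
tcp_rot: [-3.141, 0.001, -2.991]
contact_force: [-0.4, -0.7, -0.4]
width: 0.275
grip_force: 59.5
```

Call:
step_arm(steps=[[0.1, [0, 0, -0.005], 0], [0.1, [0, 0, -0.01], 0], [0.1, [0, 0, -0.01], 0]])

```text
clock: 13.45
ee_pos: [644.8, 20.9, 65.0]
tcp_rot: [3.14, -0.007, -2.993]
contact_force: [-1.0, 0.0, -2.0]
width: 0.276
grip_force: 59.5
```

Run:
```python
from h import *
c=camera_info("wrist");im=snapshot("wrist")[:,:,::-1].copy();cv2.imwrite("pics/w11.png",im);np.savez("w11.npz",**c);s=state();T=s["ee_pos"];print(T,s["tcp_rot"],s["width"],s["contact_force"])
h=cv2.cvtColor(im,cv2.COLOR_BGR2HSV);m=cv2.inRange(h,(98,110,30),(118,255,255))
n,l,st,ce=cv2.connectedComponentsWithStats(m)
for q,e in zip(st[1:],ce[1:]):
    if q[4]>60:print("blue",q,e,onz(c,e,34,1))
# robot-side edge of the cradle top: the two outer corners on that edge
k=max(cv2.findContours(m,0,2)[0],key=cv2.contourArea)
a=cv2.approxPolyDP(k,4,True)[:,0];print([(tuple(map(int,u)),np.round(onz(c,u,34,1)[:2],1).tolist()) for u in a])
```

```text
[645.8134081   20.95303986  66.15304807] [ 3.14080459 -0.0047445  -2.99324073] 0.27912840476006845 [-0.10967736 -0.02087734 -1.79766413]
blue [  60  203  135  115 7466] [116.78596303 262.48807929] [653.4308286  -91.45635403  34.        ]
blue [ 223  238   63   89 4104] [251.25194932 275.17202729] [647.49930153 -13.27518425  34.        ]
blue [  350   238   188    89 14152] [443.75028265 277.67043527] [634.54692865  87.27965161  34.        ]
blue [ 84 367  37  37 603] [ 99.47097844 385.15091211] [ 751.78935417 -117.27222363   34.        ]
[((351, 252), [627.4, 35.1]), ((350, 289), [647.5, 38.3]), ((361, 289), [646.7, 44.0]), ((366, 301), [653.3, 48.0]), ((381, 308), [656.4, 56.9]), ((386, 325), [666.5, 62.1]), ((431, 324), [663.1, 87.9]), ((444, 313), [655.4, 93.6]), ((469, 321), [659.1, 110.9]), ((522, 318), [654.5, 147.4]), ((537, 249), [610.7, 141.1]), ((520, 238), [606.2, 127.1]), ((359, 238), [619.6, 37.8])]
```

Call:
step_arm(steps=[[0.1, [0, 0, 0], 0], [0.1, [0, 0, 0], 0], [0.1, [0, 0, -0.005], 0], [0.1, [0, 0, -0.01], 0], [0.1, [0, 0, -0.015], 0], [0.1, [0, 0, -0.015], 0], [0.1, [0, 0, -0.015], 0]])

```text
clock: 14.08
ee_pos: [648.0, 21.6, 52.3]
tcp_rot: [3.141, -0.002, -2.992]
contact_force: [-0.2, 0.4, -1.4]
width: 0.276
grip_force: 59.5
```

Call:
step_arm(steps=[[0.1, [0.001, -0.0005, -0.004], 0], [0.1, [0.001, -0.0005, -0.008], 0], [0.1, [0.001, -0.0005, -0.012], 0], [0.1, [0.001, -0.0005, -0.014], 0], [0.1, [0.001, -0.0005, -0.014], 0], [0.1, [0.001, -0.0005, -0.014], 0]])

```text
clock: 14.58
ee_pos: [649.4, 21.0, 38.8]
tcp_rot: [3.141, -0.001, -2.992]
contact_force: [0.6, 0.2, -1.0]
width: 0.277
grip_force: 59.5
```

Call:
step_arm(steps=[[0.1, [0, 0, -0.001], 0], [0.1, [0, 0, -0.002], 0], [0.1, [0, 0, -0.002], 0], [0.1, [0, 0, -0.002], 0]])

```text
clock: 14.92
ee_pos: [649.7, 21.0, 37.2]
tcp_rot: [3.142, 0.0, -2.992]
contact_force: [-0.4, 0.1, -0.9]
width: 0.279
grip_force: 59.5
```

Call:
step_arm(steps=[[0.1, [0, 0, -0.001], 0], [0.1, [0, 0, -0.002], 0], [0.1, [0, 0, -0.002], 0], [0.1, [0, 0, -0.002], 0]])

```text
clock: 15.25
ee_pos: [649.9, 21.2, 35.3]
tcp_rot: [3.141, 0.0, -2.992]
contact_force: [0.7, 0.7, -1.0]
width: 0.273
grip_force: 59.8
```

Call:
step_arm(steps=[[0.1, [0, 0, -0.001], 0], [0.1, [0, 0, -0.001], 0], [0.35, [0, 0, -0.001], 0], [0.5, [0, 0, -0.001], 0], [0.55, [0, 0, 0.0], 0], [0.55, [0, 0, 0.01], 0], [0.55, [0, 0, 0.04], 0], [0.55, [0, 0, 0.08], 0]])

```text
clock: 15.92
ee_pos: [646.0, 20.9, 112.1]
tcp_rot: [3.14, -0.009, -2.993]
contact_force: [1.3, -0.7, -0.2]
width: 0.546
grip_force: 0.0
```

```bash
cat >> h.py <<'E'
def brass(im,c,z,near,R=90):
    h=cv2.cvtColor(im,cv2.COLOR_BGR2HSV);m=cv2.inRange(h,(15,110,80),(30,255,255))
    n,l,st,ce=cv2.connectedComponentsWithStats(m)
    for q,e in zip(st[1:],ce[1:]):
        p=onz(c,e,z,1)
        if q[4]>15 and np.hypot(*(p[:2]-near))<R:print("brass",q,np.round(p[:2],1))
E
python3 - <<'E'
from h import *
c=camera_info("wrist");im=snapshot("wrist")[:,:,::-1].copy();cv2.imwrite("pics/w12.png",im);np.savez("w12.npz",**c);s=state();print(s["ee_pos"],s["tcp_rot"])
G=np.array([650.3,21.2])
brass(im,c,40,G)
for o in nuts(im,c,40,G):print(o)
for x in(-54,54,-35,35):print(proj(c,[G[0]+x*.989,G[1]+x*.149,40],1))
E
```

```text
[654.04701836  20.73920418 124.24838895] [-3.13948775  0.00990952 -2.99231537]
brass [312 173  12  15 171] [601.2  14. ]
brass [313 328   9  14 103] [703.4  29.3]
(3135, [349.5, 212.9], [618.0, 35.9], [242, 187, 257, 44])
(838, [317.4, 319.9], [692.7, 27.8], [291, 300, 53, 32])
(143, [230.7, 309.6], [694.5, -30.5], [223, 303, 16, 13])
(148, [404.1, 309.6], [677.3, 84.0], [397, 303, 16, 13])
(99, [333.6, 363.1], [726.6, 44.4], [327, 359, 14, 9])
[317.07499458 172.41749974]
[317.16462074 333.97447525]
[317.09039662 204.22771504]
[317.149223   309.51834509]
```

Call:
step_arm(steps=[[0.75, [-0.01, 0.0, 0.03], 0], [0.75, [-0.04, 0.01, 0.05], 0.1], [0.75, [-0.08, 0.03, 0.05], 0.2], [0.75, [-0.12, 0.045, 0.05], 0.305], [0.75, [-0.155, 0.06, 0.05], 0.305], [0.75, [-0.185, 0.07, 0.04], 0.305], [0.75, [-0.195, 0.074, 0.03], 0.305], [0.75, [-0.195, 0.074, 0.03], 0.305]])

```text
clock: 16.63
ee_pos: [450.1, 95.5, 143.7]
tcp_rot: [3.14, -0.005, -2.686]
contact_force: [-0.3, 0.1, -0.9]
width: 0.749
grip_force: 0.0
```

Run:
```python
from h import *
c=camera_info("wrist");im=snapshot("wrist")[:,:,::-1].copy();cv2.imwrite("pics/w13.png",im);np.savez("w13.npz",**c);s=state();print(s["ee_pos"],s["tcp_rot"])
G=np.array([447,95])
brass(im,c,14,G)
for o in nuts(im,c,14,G):print(o)
```

```text
[453.24848067  95.21150241 144.97245063] [-3.14155203e+00 -8.48215231e-04 -2.68593162e+00]
brass [318 158   8  11  77] [404.8  76.9]
brass [318 286   7   7  38] [495.3 121.1]
(915, [321.7, 183.0], [418.1, 83.3], [301, 170, 42, 26])
(628, [321.2, 274.9], [484.2, 115.6], [302, 264, 39, 22])
```

Call:
step_arm(steps=[[0.75, [-0.003, 0.004, -0.03], 0], [0.75, [-0.003, 0.004, -0.06], 0], [0.75, [-0.003, 0.004, -0.08], 0], [0.75, [-0.003, 0.004, -0.08], 0], [0.75, [-0.003, 0.004, -0.08], 0], [0.75, [-0.003, 0.004, -0.08], 0]])

```text
clock: 17.18
ee_pos: [454.3, 98.9, 66.6]
tcp_rot: [-3.14, 0.003, -2.688]
contact_force: [0.8, -0.1, 0.8]
width: 0.749
grip_force: 0.0
```

Run:
```python
from h import *
c=camera_info("wrist");im=snapshot("wrist")[:,:,::-1].copy();cv2.imwrite("pics/w14.png",im);s=state();print(s["ee_pos"],s["tcp_rot"])
G=np.array([450,99])
brass(im,c,14,G)
for o in nuts(im,c,14,G):print(o)
```

```text
[454.46264943  99.00060924  66.95195347] [-3.14008286  0.00398738 -2.68786169]
brass [317 159  12  16 161] [404.   77.1]
brass [318 332   8   7  50] [496.  121.8]
(1967, [322.3, 194.1], [417.4, 83.5], [293, 173, 60, 41])
(1143, [321.6, 317.2], [484.6, 116.2], [296, 300, 53, 32])
```

Call:
step_arm(steps=[[0.75, [-0.003, 0.0005, -0.02], 0], [0.75, [-0.003, 0.0005, -0.045], 0], [0.75, [-0.003, 0.0005, -0.055], 0], [0.75, [-0.003, 0.0005, -0.055], 0], [0.75, [-0.003, 0.0005, -0.055], 0], [0.75, [-0.003, 0.0005, -0.055], 0]])

```text
clock: 17.73
ee_pos: [450.2, 99.7, 11.4]
tcp_rot: [-3.141, 0.003, -2.687]
contact_force: [1.6, -0.0, 0.1]
width: 0.753
grip_force: 0.0
```

Call:
step_arm(steps=[[0.75, [0, 0, -0.002], 0], [0.1, [0, 0, -0.002], 0], [0.1, [0, 0, -0.002], 0], [0.1, [0, 0, -0.002], 0], [0.1, [0, 0, -0.002], 0], [0.1, [0, 0, -0.002], 0], [0.1, [0, 0, -0.002], 0]])

```text
clock: 18.32
ee_pos: [449.1, 99.6, 8.8]
tcp_rot: [-3.141, 0.001, -2.687]
contact_force: [-1.2, -0.2, 5.6]
width: 0.281
grip_force: 58.7
```

Call:
step_arm(steps=[[0.1, [0, 0, 0.01], 0], [0.1, [0, 0, 0.03], 0], [0.1, [0, 0, 0.06], 0], [0.1, [0, 0, 0.085], 0], [0.1, [0, 0, 0.085], 0], [0.1, [0, 0, 0.085], 0]])

```text
clock: 18.82
ee_pos: [450.1, 99.7, 94.9]
tcp_rot: [-3.14, 0.004, -2.687]
contact_force: [-0.3, 0.5, -1.5]
width: 0.274
grip_force: 59.1
```

Run:
```python
from h import *
c=camera_info("wrist");im=snapshot("wrist")[:,:,::-1].copy();cv2.imwrite("pics/w15.png",im);s=state();T=s["ee_pos"];print(T,s["tcp_rot"],s["width"])
brass(im,c,T[2]+5,T[:2])
# side check of cell 1 in its groove
cs=camera_info("side");si=snapshot("side")[:,:,::-1].copy();cv2.imwrite("pics/s15.png",si)
for p in([650.3-53,21.2-8,40],[650.3+53,21.2+8,40],[650.3,21.2,53]):print(np.round(proj(cs,p),1))
h=cv2.cvtColor(si,cv2.COLOR_BGR2HSV);m=cv2.inRange(h,(15,90,70),(32,255,255))
n,l,st,ce=cv2.connectedComponentsWithStats(m)
print([(q[:4].tolist(),int(q[4])) for q in st[1:] if 240<q[0]<400 and 200<q[1]<330 and q[4]>2])
g=cv2.cvtColor(si,cv2.COLOR_BGR2GRAY);print(g[248:286:2,250:320:3])
```

```text
[448.50284724  99.53409118  93.37932867] [-3.14141766e+00  5.29509333e-04 -2.68737273e+00] 0.2812502377774036
brass [310 184  16  24 332] [404.9  77.6]
brass [ 470  186   39  143 3114] [395.9 156.6]
brass [469 217  10   8  17] [384.9 139.1]
brass [313 407  10   3  25] [501.  124.4]
[302.4 247.7]
[262.6 249.9]
[282.4 244.7]
[([377, 243, 2, 2], 4), ([301, 247, 3, 2], 6), ([264, 249, 3, 2], 6), ([339, 251, 4, 3], 10), ([392, 296, 2, 2], 3), ([355, 307, 4, 5], 10)]
[[ 40  60  52  37  41  52  19  22 131 133 133 132 138 134  98  28  28  98
  174 174 167 169 172 164]
 [ 39  67  41  34  38 101   9  24 113 116 114 109 108 104  79  26  24  59
  178 167 169 169 171 162]
 [ 39  10  21  48  40  40   2  20  93  88  89  84  83  84  73  17   6  46
  171 174 174 169 169 166]
 [ 37  35  19  47  40  32  18   8  35  40  51  47  45  47  37  25  33  48
  173 172 173 173 175 174]
 [ 42  96  98  44  36  39  40  37  39  46  49  44  43  45  34  42  35  38
  170 167 167 168 167 166]
 [ 36 100  96  46  36  34  35  34  37  47  44  50  49  40  41  37  35  36
  171 169 172 166 168 167]
 [ 36  97  99  45  43  34  3
[... 585 characters left out ...]
72  59  37  37  38  30  41  40  48  44  46  47  48  42  37  38  36
  114 179 175 177 179 178]
 [ 33  98 101  40  36  38  38  39  35  44  47  33  31  46  50  29  35  39
   86 179 178 176 176 176]
 [ 40  99  96  40  40  39  39  35  36  43  46  44  48  44  46  39  40  35
   66 178 179 178 181 177]
 [ 36 100  99  37  39  35  37  38  39  37  28  30  31  30  33  40  33  36
   52 179 176 176 181 179]
 [ 40  97  99  40  34  41  38  37  35  31  30  36  32  34  35  41  36  36
   47 176 179 175 177 176]
 [ 39  72  65  41  39  42  39  36  31  31  36  29  33  26  26  37  38  38
   48 177 178 176 178 181]
 [ 36  71  69  39  38  36  33  41  36  31  31  31  37  35  36  32  42  36
   40 174 177 176 178 176]]
```

Cell 1's rod tips match the predicted home position in the side view to within 2–3 px. Now cell 2 goes to the other groove.

Call:
step_arm(steps=[[0.1, [0.03, 0, 0], -0.1], [0.1, [0.06, 0, 0], -0.2], [0.1, [0.095, -0.001, 0], -0.306], [0.1, [0.13, -0.002, 0], -0.306], [0.1, [0.155, -0.003, 0], -0.306], [0.1, [0.175, -0.003, -0.005], -0.306], [0.1, [0.187, -0.003, -0.015], -0.306], [0.1, [0.189, -0.003, -0.025], -0.306]])

```text
clock: 19.58
ee_pos: [639.2, 96.2, 66.0]
tcp_rot: [-3.141, -0.0, -2.994]
contact_force: [0.1, 0.1, -1.1]
width: 0.276
grip_force: 59.1
```

Call:
step_arm(steps=[[0.1, [0, 0, -0.005], 0], [0.1, [0, 0, -0.01], 0], [0.1, [0, 0, -0.015], 0], [0.1, [0, 0, -0.015], 0], [0.1, [0, 0, -0.015], 0], [0.1, [0, 0, -0.015], 0]])

```text
clock: 20.08
ee_pos: [637.6, 96.6, 53.7]
tcp_rot: [-3.142, 0.001, -2.993]
contact_force: [0.4, 0.5, -1.1]
width: 0.277
grip_force: 59.1
```

Call:
step_arm(steps=[[0.1, [0.0005, 0, -0.005], 0], [0.1, [0.0005, 0, -0.01], 0], [0.1, [0.0005, 0, -0.014], 0], [0.1, [0.0005, 0, -0.016], 0], [0.1, [0.0005, 0, -0.017], 0], [0.1, [0.0005, 0, -0.017], 0], [0.1, [0.0005, 0, -0.017], 0]])

```text
clock: 20.67
ee_pos: [638.2, 96.5, 36.0]
tcp_rot: [-3.142, -0.0, -2.993]
contact_force: [0.4, -0.5, -1.1]
width: 0.275
grip_force: 59.1
```

Call:
step_arm(steps=[[0.1, [0, 0, -0.001], 0], [0.1, [0, 0, -0.001], 0], [0.1, [0, 0, -0.001], 0], [0.35, [0, 0, -0.001], 0], [0.5, [0, 0, -0.001], 0], [0.55, [0, 0, 0.0], 0], [0.55, [0, 0, 0.01], 0], [0.55, [0, 0, 0.04], 0]])

```text
clock: 21.33
ee_pos: [633.9, 96.1, 72.2]
tcp_rot: [3.141, -0.01, -2.993]
contact_force: [-0.5, 0.0, -0.6]
width: 0.55
grip_force: 0.0
```

Call:
step_arm(steps=[[0.55, [0, 0, 0.04], 0], [0.55, [-0.03, 0, 0.06], 0], [0.55, [-0.07, 0, 0.08], 0], [0.55, [-0.11, 0, 0.08], 0], [0.55, [-0.15, 0, 0.08], 0], [0.55, [-0.15, 0, 0.08], 0], [0.55, [-0.15, 0, 0.08], 0], [0.55, [-0.15, 0, 0.08], 0]])

```text
clock: 22.0
ee_pos: [489.4, 96.7, 157.5]
tcp_rot: [-3.141, 0.004, -2.993]
contact_force: [0.5, -0.2, 0.1]
width: 0.55
grip_force: 0.0
```

Run:
```python
from h import *
s=state();print(s["clock"],s["ee_pos"],s["contact_force"])
c=camera_info("wrist");im=snapshot("wrist")[:,:,::-1].copy();cv2.imwrite("pics/w16.png",im)
cs=camera_info("side");si=snapshot("side")[:,:,::-1].copy();cv2.imwrite("pics/s16.png",si)
sc=camera_info("scene");ss=snapshot("scene")[:,:,::-1].copy();cv2.imwrite("pics/c16.png",ss)
for nm,k,i in(("side",cs,si),("scene",sc,ss)):
    m=cv2.inRange(cv2.cvtColor(i,cv2.COLOR_BGR2HSV),(15,90,70),(32,255,255))
    st,ce=cv2.connectedComponentsWithStats(m)[2:]
    for G in((650.3,21.2),(638.9,96.4)):
        for x in(-50,50):
            p=proj(k,[G[0]+x*.989,G[1]+x*.149,40])
            print(nm,G,x,np.round(p,1),[np.round(e,1).tolist() for q,e in zip(st[1:],ce[1:]) if np.hypot(*(e-p))<12 and q[4]>2])
for G in((650.3,21.2),(638.9,96.4)): print("wrist",G); brass(im,c,40,np.array(G),65)
```

```text
22.0 [489.3516584   96.70906163 157.52483677] [ 0.47081161 -0.16895911  0.13530781]
side (650.3, 21.2) -50 [301.1 247.8] [[302.0, 247.5]]
side (650.3, 21.2) 50 [264.  249.8] [[265.0, 249.5]]
side (638.9, 96.4) -50 [303.  263.8] [[304.0, 263.5]]
side (638.9, 96.4) 50 [264.1 266. ] [[265.0, 265.5]]
scene (650.3, 21.2) -50 [361.7 266.6] [[360.8, 266.0]]
scene (650.3, 21.2) 50 [392.8 248. ] [[392.7, 247.3]]
scene (638.9, 96.4) -50 [339.5 249.4] [[338.6, 248.6]]
scene (638.9, 96.4) 50 [370.3 232.1] []
wrist (650.3, 21.2)
brass [200 334   7  10  52] [598.8  13.1]
wrist (638.9, 96.4)
brass [287 337   8  12  87] [589.2  88.8]
```

Every visible rod end is within about 1 px of its home position in both fixed views, and the tool is clear, so I'm handing in.

```bash
python3 -c "from workcell import *;print(finish_job())"
```

```text
the job is handed in; nothing more can be done
None
```

The cradle is seated over both pins with a cell lying in each groove, and the job is handed in at about 22 s of the 69 s allowed; `finish_job()` gave no verdict, but the last camera check put every rod end I could see within about 1 px of its expected position.

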